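# Power up the counter lamp and hold it up at its second stop

## Robot

A 6-joint arm with a two-finger parallel gripper is mounted at the origin on the work surface. World frame = base frame: x ahead of the robot, y to its left, z up, the work surface at z = 0. Lengths are in mm, angles in rad, forces in N, time in s.
With the tool pointing down it reaches from about 275 to 825 mm from the base axis. Payload 5.2 kg.
Tool frame: the origin (TCP) lies on the centre line of the jaws, within the pads' length; the fingertips stand 19 mm ahead of it and the grasp point (between the pads) is the TCP; z points along the fingers, y is the line along which they close (so a half turn about z gives the same grasp; the last joint's range is limited). The gripper opens to 93 mm and grips with 3 to 60 N. Pads are 15 mm wide; open, the fingers measure 128 mm over their backs; the gripper's body (75 mm by 188 mm) begins 65 mm behind the grasp point.
Start: joints at [1.01, 0.259, 1.535, -0, 1.348, -0.203], TCP at [192.597, 515.181, 237.653] pointing down, gripper open.
Joint ranges: [-3.14, 3.14], [-0.91, 2.08], [0.19, 2.58], [-1.22, 4.36], [0.22, 2.71], [-3.12, 3.12]. Speed limits (rad/s): [2.57, 2.57, 3.14, 3.14, 3.14, 3.14].

## Interface

Orientations are given as a unit quaternion [w, x, y, z].
In Python, from station import bot gives the robot as it stands. Calls block until the motion is done:
- bot.move_pose(position, orientation): joint-space move of the TCP to a pose.
- bot.line_to(position, rot=None, speed=150, stop_force=None): straight line of the TCP; rot=None keeps the orientation; speed is the mean speed in mm/s. With stop_force (N) it stops when the force on the tool has changed by that much, and returns True; else False.
- bot.move_j(angles): joint-space move.
- bot.open() and bot.gripper_close(grasp_force=None): open the fingers fully, or close them until they stop; grasp_force is the grip in N (None keeps the last).
- bot.sleep(seconds).
- bot.ik(position, orientation): joint angles nearest the present ones, or None.
- bot.get_image(name): name is "side" or "top"; returns (picture, depth): 400x640x3 uint8, red, green, blue; 400x640 float32, mm along the optical axis (not along the pixel's ray), 0 where there is no reading.
- bot.camera_info(name): a dict with "fx", "fy", "cx", "cy" (pixels), "k1" (the pictures are not rectified: a ray, as slopes to the right and down, at radius r is drawn at 1 + k1 r^2 times it, then the intrinsics apply), "view" (4x4, takes a point from world to camera coordinates). Camera axes: x right, y up, looking along -z (the intrinsics and any distortion apply to the point x, -y, -z); pixel columns grow to the right and rows downward; lengths in mm; the calibration is good to about 2 mm. A picture is of the moment at which its call begins. camera_info takes no time and is no camera call.
A pose or a line that the arm cannot do raises bot.MotionError and nothing moves.
- bot.job_done(): hands the job in; it is judged then, once.
Readings, each from a call of its own:
- bot.read_t(): time.
- bot.read_joint_pos(): joint angles.
- bot.read_qvel(): joint speeds.
- bot.read_joint_torque(): joint torques, N m.
- bot.read_position(): TCP position.
- bot.read_ee_rot(): TCP orientation.
- bot.read_contact_force(): force on the tool from outside, world axes, zero at the start.
- bot.read_moment(): the same for the moment, N m.
- bot.read_grip_width(): finger opening in mm.
- bot.read_finger_force(): force on a finger pad.
Only numpy, scipy, OpenCV 4.12 (cv2) and the standard library are available. Lean on these libraries where they do the work, as an engineer would, in place of code of your own. Each camera call takes 0.05 s, during which the arm holds its last target. There are 200 camera calls.

## Task

Slide the battery pack into the shoe on the work lamp's foot until it clicks fully home, and then take the lamp's grip head so that its release button is pressed in, and pull the mast up to its second stop, the very top of its travel. Finish while still gripping the head and holding the lamp up there, with the battery still home. Leave the other things on the counter where they are.

Things in the scene. Friction and masses are not known exactly. Their poses are not given: they have to be found in the camera images.
- lamp: Counter work lamp, fixed, upright; position and yaw vary. Origin: on the counter under the foot. Lamp x runs along the foot from the bare apron (-x end, towards the robot) past the battery shoe to the mast (+x end), y across, z up. Steel foot plate 240 mm (x -125 to +115) x 90 mm, 12 mm thick; on top of it the shoe, x -55 to +10.
- mouth (a point): Mouth of the shoe: lamp x = -55, y = 0, on the plate, 12 mm above the counter; axes as the lamp's. Slot towards +x: side walls 43 mm apart, flared outwards over the 13 mm before the mouth; 4 mm thick lips over the slot leave 6.5 mm height under them and a 36 mm gap between them; lip tops are 22.5 mm above the counter. Slot floor level with the apron.
- seat (a point): Centre of the battery's underside when it is home: lamp x = -23, y = 0, 12 mm above the counter; axes as the lamp's. A spring ball in each side wall here sticks 4.5 mm into the slot and clicks into the battery's side notch; pushing past the balls takes about 5 to 15 N. An end wall, 16 mm tall, stops the battery 1 mm beyond home.
- apron (a point): On the apron, lamp x = -92, y = 0, 12 mm above the counter; axes as the lamp's. A battery set down here along the lamp's x is clear of the lips, just short of the shoe's mouth; bare plate from lamp x = -125 to -68.
- tube (a point): Top centre of the mast's fixed outer tube: lamp x = +85, y = 0, 130 mm above the counter; axes as the lamp's. Tube 31 mm across, on a 44 x 50 mm block that reaches 42 mm above the counter.
- battery: Black battery pack, 0.2 kg, upright. Origin: centre of underside; x along its length, z up. Block 64 (x) x 32 (y) mm, 56 tall, on a 5 mm thick flange 64 x 40 mm with a 13 mm notch in the middle of both long sides. Fits the shoe either way round, sliding along x, flange under the lips. Grip across y, 38 mm or more above the underside, so that fingertips clear the lips.
- head: Grip head on the telescopic mast, a black block 30 (x) x 26 (y) mm from 25 mm below to 21 above its origin, which is on the mast's axis, 165 mm above the counter with the mast down. Axes as the lamp's. Release button on its +y side. On the +x side a 14 mm wide arm and a flat lamp panel (70 x 90 x 14 mm, x +53 to +123), top 9 mm below the origin. Mast with head 0.3 kg.
- button (a joint): Release button, a plate 22 (x) x 26 (z) mm on the head's +y side at the height of its origin, 6 mm proud (32 mm from its face to the head's far side, 27 pressed). 0 = out, 0.005 m = fully in (moves to -y); spring 4 N to start, 7 N fully in. Squeezing the head across y presses it. Out, it locks the mast down; in by 0.003 or more it frees it.
- mast (a joint): Height of the mast above its lowest position, m. 0 = down, locked unless the button is in. First stop 0.050: let go above it, the mast sinks and its catch rests there. Second stop 0.100: solid top of travel, nothing catches there. Below 0.050 the button must stay in. Lifting takes its weight and 1 N of friction.
- padlock: Bystander, loose: steel combination padlock lying flat, 80 x 50 x 24 mm. Origin: at its underside.
- cylinder: Bystander, loose: brass euro lock cylinder, 66 x 17 x 33 mm, keyway along its x. Origin: at its underside.
- keyshell: Bystander, loose: black plastic remote key shell, 75 x 36 x 13 mm. Origin: at its underside.
- tin: Bystander, loose: dusty blue closed tin of cutters, 113 x 78 x 57 mm. Origin: at its underside.
- keyblank: Bystander, loose: loose brass key blank, 58 x 26 x 4 mm. Origin: at its underside.
- screwdriver: Bystander, loose: screwdriver lying flat, 160 mm long. Origin: at its underside.
- oil: Bystander, loose: small upright oil bottle, 38 mm across, 95 mm tall. Origin: at its underside.

How it is judged:
By the outcome, as a careful person would: the job done as asked, in the order asked, and still so for the second after the job is handed in, while the arm keeps its last pose, push and grip.
It also fails if it takes over 64 s, if anything falls off the work surface, if the arm or the gripper's body presses on something with over 40 N, if the wrist force passes 120 N, or if a joint passes its speed limit or range.

## Working session

There is one attempt and no reset: what is moved stays moved. The work goes in short steps, each a Python script; the robot and the scene stay as the last script left them, time stands still between calls to the robot, and variables do not carry over. Pictures are saved under pics/ and viewed, at most 10 in all, crops included, and the job is handed in when it is done.

```bash
mkdir -p pics
cat > h.py <<'E'
import numpy as np, cv2
from station import bot
def shot(n,f):
    im,d=bot.get_image(n); cv2.imwrite(f'pics/{f}.png',im[:,:,::-1]); np.save(f'pics/{f}.npy',d); return im,d
def cloud(n,d):
    c=bot.camera_info(n); v,u=np.mgrid[0:400,0:640].astype(float)
    K=np.array([[c['fx'],0,c['cx']],[0,c['fy'],c['cy']],[0,0,1]])
    p=cv2.undistortPoints(np.stack([u,v],-1).reshape(-1,1,2),K,np.array([c['k1'],0,0,0.])).reshape(400,640,2)
    P=np.stack([p[...,0]*d,-p[...,1]*d,-d,np.ones_like(d)],-1)
    W=P@np.linalg.inv(np.array(c['view'])).T
    W[d==0]=np.nan
    return W[...,:3]
E
python3 - <<'E'
from h import *
for n in('top','side'):
    im,d=shot(n,n+'0'); W=cloud(n,d); c=bot.camera_info(n); print(n,c['k1'],np.linalg.inv(np.array(c['view']))[:3,3])
    print(W[::80,::128].round(0).reshape(-1,3).tolist())
E
```

```text
top 0.02720020803935105 [ 451.98093742   19.85156619 1070.58592466]
[[1582.0, 1498.0, -754.0], [1575.0, 885.0, -748.0], [1568.0, 262.0, -752.0], [1550.0, -368.0, -750.0], [1529.0, -992.0, -750.0], [1185.0, 1488.0, -747.0], [879.0, 530.0, -0.0], [870.0, 166.0, 5.0], [846.0, -191.0, 44.0], [851.0, -563.0, 0.0], [800.0, 1482.0, -750.0], [650.0, 532.0, -3.0], [641.0, 171.0, -4.0], [631.0, -192.0, 1.0], [613.0, -521.0, 56.0], [426.0, 1318.0, -556.0], [425.0, 530.0, -2.0], [415.0, 174.0, 2.0], [406.0, -183.0, 0.0], [397.0, -539.0, -3.0], [95.0, 1324.0, -578.0], [207.0, 528.0, -2.0], [197.0, 178.0, 1.0], [188.0, -174.0, 2.0], [180.0, -524.0, -2.0]]
side 0.01729042807016989 [ 167.83997474 -930.66649015  903.23666027]
[[-93.0, 189.0, 635.0], [103.0, 1315.0, 331.0], [645.0, 1333.0, 283.0], [1535.0, 1826.0, 83.0], [2409.0, 1743.0, 29.0], [-132.0, 130.0, 503.0], [23.0, 1316.0, -10.0], [613.0, 1324.0, -93.0], [1581.0, 1819.0, -432.0], [1607.0, 665.0, 42.0], [-176.0, 74.0, 359.0], [5.0, 599.0, 1.0], [404.0, 374.0, 56.0], [836.0, 315.0, 3.0], [1603.0, 528.0, -286.0], [-636.0, 1013.0, -536.0], [35.0, -89.0, 216.0], [327.0, 61.0, 1.0], [656.0, -68.0, 14.0], [891.0, -269.0, 120.0], [-673.0, 747.0, -751.0], [-16.0, -109.0, -2.0], [264.0, -207.0, -1.0], [523.0, -342.0, 55.0], [829.0, -400.0, -1.0]]
```

View pics/top0.png

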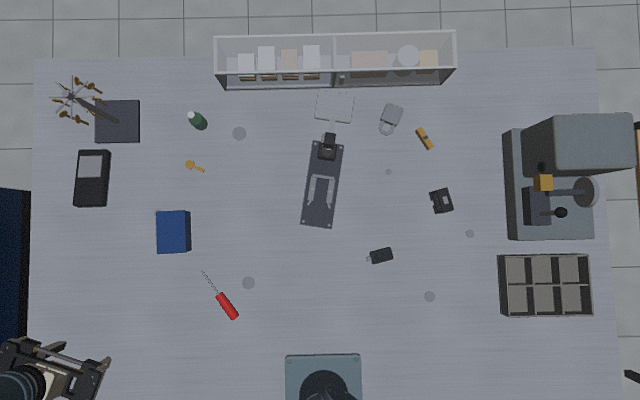

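View pics/side0.png

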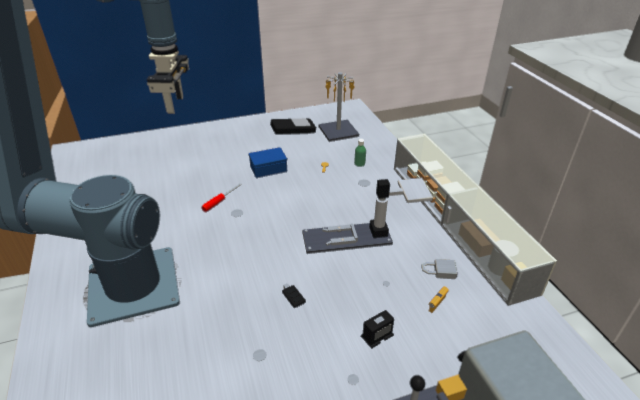

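Run:
```python
from h import *
im=cv2.imread('pics/top0.png')
a=cv2.resize(im[120:240,280:360],None,fx=5,fy=5,interpolation=cv2.INTER_CUBIC)
b=cv2.resize(im[180:220,420:462],None,fx=9,fy=9,interpolation=cv2.INTER_CUBIC)
o=np.zeros((600,790,3),np.uint8);o[:600,:400]=a;o[:360,405:405+378]=b;cv2.imwrite('pics/crop0.png',o)
W=cloud('top',np.load('pics/top0.npy'));S=cloud('side',np.load('pics/side0.npy'))
c=bot.camera_info('top')
def rect(P,n):
    P=P[:,:2].astype(np.float32); r=cv2.minAreaRect(P); print(n,len(P),r,'med',np.median(P,0))
def sel(W,v0,v1,u0,u1,z0,z1):
    P=W[v0:v1,u0:u1].reshape(-1,3);return P[(P[:,2]>z0)&(P[:,2]<z1)]
for z in((40,75),(50,75)):
    P=sel(W,180,222,420,465,*z);rect(P,'bat');print(np.median(P[:,2]),np.percentile(P[:,2],[5,95]))
rect(sel(W,130,235,295,348,7,18),'foot')
rect(sel(W,130,235,295,348,19,30),'lips')
P=sel(W,120,165,310,345,165,200);rect(P,'head');print(np.median(P[:,2]))
P=sel(W,85,130,305,360,135,170);rect(P,'panel');print(np.median(P[:,2]))
for n,z in(('bat',(50,75)),):
    P=sel(S,305,350,355,400,*z);rect(P,n+'S');print(np.median(P[:,2]))
P=sel(S,170,250,370,395,177,200);rect(P,'headS');print(np.median(P[:,2]))
rect(sel(S,215,255,295,395,7,18),'footS')
```

```text
bat 321 ((510.2784423828125, -338.3587951660156), (63.39197540283203, 32.94514465332031), 12.799408912658691) med [ 510.23148 -336.0979 ]
55.033227863734396 [44.22401815 58.65321766]
bat 287 ((510.68939208984375, -338.56988525390625), (62.68400192260742, 32.351375579833984), 12.799409866333008) med [ 510.2986 -337.8755]
55.418948375092896 [52.22777902 58.78336786]
foot 2031 ((566.4564208984375, -12.121086120605469), (90.08509826660156, 239.73448181152344), 79.86264038085938) med [547.34186    -7.1975913]
lips 334 ((573.9390869140625, -12.47287368774414), (69.15961456298828, 144.96823120117188), 82.26521301269531) med [556.97125 -19.39541]
head 178 ((655.102783203125, -25.007495880126953), (31.71771240234375, 30.36932373046875), 80.08224487304688) med [653.5305   -25.343025]
184.3689063598968
panel 1088 ((729.5681762695312, -41.3593864440918), (89.72457885742188, 92.61186218261719), 79.73430633544922) med [737.3262   -41.422462]
155.13412218383223
batS 364 ((510.9563903808594, -339.00927734375), (62.96403884887695, 33.92353820800781), 15.251867294311523) med [ 509.71985 -340.96545]
55.028402293906765
headS 92 ((654.4434814453125, -30.897987365722656), (26.43451499938965, 29.88623046875), 80.77413177490234) med [652.7345  -33.16741]
183.794008273263
footS 1384 ((566.8432006835938, -13.864959716796875), (96.43608093261719, 239.57142639160156), 80.0626220703125) med [541.74646  -17.165005]
```

View pics/crop0.png

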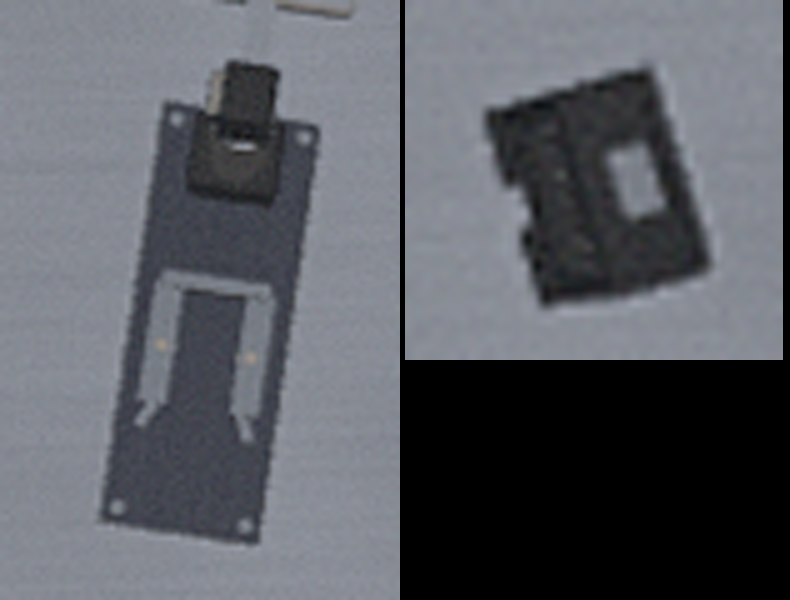

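```bash
cat >> h.py <<'E'
from scipy.spatial.transform import Rotation as R
BAT=np.array([510.7,-338.7]);BY=np.radians(14.3)
LY=np.radians(-10.1);LO=np.array([571.4,-13.2])
def L(x,y,z):
    c,s=np.cos(LY),np.sin(LY);return [LO[0]+c*x-s*y,LO[1]+s*x+c*y,z]
def down(psi):
    q=(R.from_euler('z',psi)*R.from_euler('x',np.pi)).as_quat();return [q[3],q[0],q[1],q[2]]
E
python3 - <<'E'
from h import *
for k in(0,np.pi):
  for p,y in(([*BAT,200],BY),(L(-92,0,150),LY),(L(85,.5,300),LY),(L(85,.5,265),LY)):
    q=bot.ik(p,down(y+k));print(k,None if q is None else np.round(q,2))
E
```

```text
0 [-0.77  0.4   1.43 -0.    1.31  0.55]
0 [-0.23  0.22  1.82 -0.    1.1   1.52]
0 [-0.21  0.43  1.15 -0.    1.57  1.54]
0 [-0.21  0.44  1.21 -0.    1.49  1.54]
3.141592653589793 [-0.77  0.4   1.43  0.    1.31 -2.59]
3.141592653589793 [-0.23  0.22  1.82  0.    1.1  -1.62]
3.141592653589793 [-0.21  0.43  1.15  0.    1.57 -1.61]
3.141592653589793 [-0.21  0.44  1.21  0.    1.49 -1.61]
```

Run:
```python
from h import *
t=bot.read_t()
bot.line_to([192.6,515.2,310],speed=250)
bot.move_pose([*BAT,220],down(BY))
bot.line_to([*BAT,80],speed=150)
bot.line_to([*BAT,58],speed=60,stop_force=8)
print(bot.read_position())
bot.gripper_close(40);print(bot.read_grip_width(),bot.read_finger_force())
bot.line_to([*BAT,160],speed=150)
print(bot.read_grip_width(),bot.read_t()-t)
bot.line_to(L(-96,0,160),rot=down(LY),speed=200)
bot.line_to(L(-96,0,76),speed=120)
print(bot.read_position(),L(-96,0,76),bot.read_t())
im,d=shot('top','top1');shot('side','side1')
a=cv2.resize(im[150:240,270:370,::-1],None,fx=5,fy=5,interpolation=cv2.INTER_CUBIC)
s=cv2.imread('pics/side1.png')[160:270,260:400];s=cv2.resize(s,None,fx=4,fy=4)
o=np.zeros((600,800,3),np.uint8);o[:450,:400]=a[:,50:450];o[:440,400:]=s[:,80:480];cv2.imwrite('pics/c1.png',o)
```

```text
[ 510.47305918 -338.52105152   57.48313012]
31.702197446654957 39.969558119773865
31.82456288997974 7.0583
[477.45931852   3.38414259  76.47491951] [np.float64(476.88769472245406), np.float64(3.6352057048307636), 76] 9.875
```

View pics/c1.png

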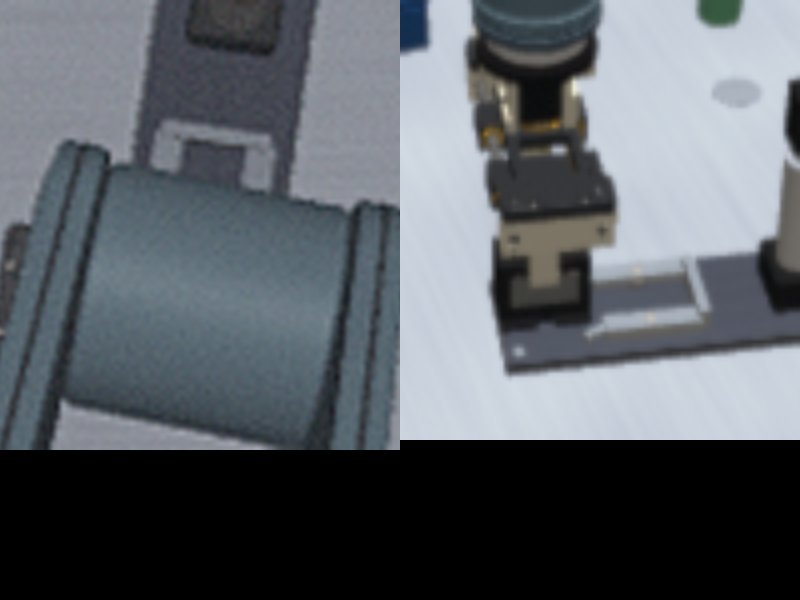

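Run:
```python
from h import *
f0=np.array(bot.read_contact_force())
print('down',bot.line_to(L(-96,0,66),speed=25,stop_force=4),bot.read_position())
z=bot.read_position()[2]+0.3
bot.line_to(L(-96,0,z),speed=20)
for x in(-80,-70,-60,-50,-40,-32,-28):
    h=bot.line_to(L(x,0,z),speed=40,stop_force=12)
    p=np.array(bot.read_position());r=R.from_euler('z',-LY).apply(p-L(0,0,0))
    print(x,h,r.round(2),R.from_euler('z',-LY).apply(np.array(bot.read_contact_force())-f0).round(1),np.round(bot.read_moment(),2))
    if h: break
print(bot.read_t(),bot.read_grip_width())
```

```text
down True [477.67233234   3.84990671  69.63502299]
-80 False [-7.980e+01 -4.000e-02  6.969e+01] [-0.8 -0.8  0.4] [-0.03  0.05 -0.04]
-70 False [-6.967e+01 -3.000e-02  6.984e+01] [-0.6 -1.1 -0. ] [0.02 0.17 0.08]
-60 False [-5.986e+01  2.000e-02  6.978e+01] [-0.7 -0.   0.2] [ 0.07  0.26 -0.05]
-50 True [-58.35   0.14  69.67] [ 1.  -0.   5.9] [-0.15 -0.17  0.04]
12.125 31.770985499392836
```

Run:
```python
from h import *
z=69.6
f0=np.array([0,0,0.])
for x in(-56,-52,-48,-40,-34,-30,-27,-25,-24,-23):
    h=bot.line_to(L(x,0,z),speed=30,stop_force=28)
    p=np.array(bot.read_position());r=R.from_euler('z',-LY).apply(p-L(0,0,0))
    print(x,h,r.round(2),R.from_euler('z',-LY).apply(np.array(bot.read_contact_force())-f0).round(1),np.round(bot.read_moment(),2))
    if h: break
print(bot.read_t(),bot.read_grip_width())
```

```text
-56 False [-56.6    0.07  69.83] [-3.6  0.7  5.3] [ 0.14  0.67 -0.01]
-52 False [-53.54   0.15  69.89] [-6.4 -0.2  8.6] [ 0.15  1.17 -0.04]
-48 False [-49.19   0.17  69.86] [-3.7  0.4  6.8] [0.13 0.93 0.  ]
-40 False [-40.67   0.15  69.83] [-4.4  0.3  6.2] [ 0.16  0.76 -0.01]
-34 False [-34.77   0.14  69.83] [-4.   0.5  7.5] [ 0.17  0.81 -0.03]
-30 False [-30.93   0.12  69.88] [-5.   0.6  7.6] [0.18 0.9  0.  ]
-27 False [-27.49   0.1   69.8 ] [-3.9  1.   6.3] [ 0.18  0.67 -0.02]
-25 False [-25.02   0.11  69.8 ] [-1.9  0.7  4.6] [ 0.13  0.49 -0.01]
-24 False [-24.28   0.13  69.8 ] [-3.3  1.3  6.7] [0.22 0.66 0.02]
-23 False [-23.51   0.14  69.83] [-3.4  0.   7.8] [ 0.2   0.86 -0.02]
15.0417 31.48238197902807
```

Run:
```python
from h import *
z=69.6
for x in(-22,-21,-20,-19,-18,-17,-16):
    h=bot.line_to(L(x,0,z),speed=20,stop_force=25)
    p=np.array(bot.read_position());r=R.from_euler('z',-LY).apply(p-L(0,0,0))
    F=R.from_euler('z',-LY).apply(np.array(bot.read_contact_force()))
    print(x,h,r.round(2),F.round(1),np.round(bot.read_moment(),2))
    if h or F[0]<-22: break
print(bot.read_t(),bot.read_grip_width())
```

```text
-22 False [-23.2    0.16  69.85] [-5.8  0.9 10. ] [0.23 1.14 0.01]
-21 False [-23.02   0.18  69.92] [-9.6  0.6 12.4] [ 0.27  1.64 -0.08]
-20 False [-22.51   0.21  69.97] [-11.1   0.4  14.1] [ 0.34  1.92 -0.06]
-19 False [-22.32   0.24  70.05] [-12.9  -0.8  17.2] [ 0.4   2.41 -0.11]
-18 False [-21.9    0.27  70.04] [-13.3   1.2  18.2] [ 0.38  2.67 -0.07]
-17 False [-21.74   0.26  70.1 ] [-16.6  -0.   21.4] [ 0.41  3.16 -0.1 ]
-16 False [-21.63   0.28  70.15] [-18.2   0.4  24.2] [ 0.47  3.57 -0.08]
16.7917 31.759265028125114
```

Run:
```python
from h import *
bot.line_to(L(-22.3,0,69.8),speed=30)
print(bot.read_contact_force(),bot.read_position())
bot.open()
bot.line_to(L(-22.3,0,240),speed=200)
bot.line_to(L(-60,250,300),speed=250)
print(bot.read_t())
im,d=shot('top','top2');ims,ds=shot('side','side2')
a=cv2.resize(im[120:240,280:360,::-1],None,fx=5,fy=5,interpolation=cv2.INTER_CUBIC)
b=cv2.resize(ims[190:265,300:400,::-1],None,fx=4,fy=4,interpolation=cv2.INTER_CUBIC)
o=np.zeros((600,800,3),np.uint8);o[:,:400]=a;o[:300,400:]=b;cv2.imwrite('pics/c2.png',o)
for n,D,bx in(('top',d,(150,225,295,348)),('side',ds,(190,250,310,375))):
    P=cloud(n,D)[bx[0]:bx[1],bx[2]:bx[3]].reshape(-1,3);P=P[(P[:,2]>60)&(P[:,2]<76)]
    P=R.from_euler('z',-LY).apply(P-[*LO,0])
    P=P[P[:,0]<30]
    print(n,len(P),np.percentile(P,[1,50,99],axis=0).round(1),cv2.minAreaRect(P[:,:2].astype(np.float32)))
```

```text
[-4.61628399  2.79587167  7.10434709] [548.80101654  -8.97461883  69.85146954]
20.425
top 289 [[-54.5 -16.2  63.4]
 [-23.3  -0.6  67.5]
 [  7.6  15.1  71.3]] ((-22.928661346435547, -0.5478744506835938), (31.844009399414062, 63.8823356628418), 89.82582092285156)
side 212 [[-53.7 -19.2  60.4]
 [-22.5  -5.6  66.3]
 [  9.1  15.3  70.2]] ((-22.304424285888672, -1.6867637634277344), (63.66287612915039, 36.83465576171875), 2.4203875064849854)
```

View pics/c2.png

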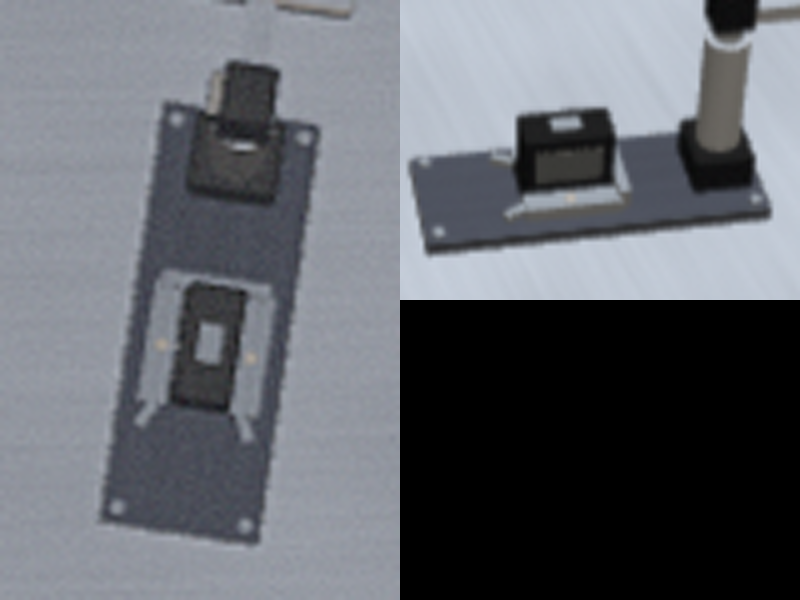

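Run:
```python
from h import *
bot.line_to(L(85,.5,260),rot=down(LY),speed=250)
print(bot.read_contact_force())
print(bot.line_to(L(85,.5,166),speed=80,stop_force=8),bot.read_position())
bot.gripper_close(35);bot.sleep(.3)
print(bot.read_grip_width(),bot.read_finger_force(),bot.read_contact_force())
# lift
for z in(186,210,230,255):
    h=bot.line_to(L(85,.5,z),speed=60,stop_force=20)
    print(z,h,bot.read_position(),bot.read_contact_force(),bot.read_grip_width())
    if h:break
print(bot.read_t())
```

```text
[ 0.49362167 -0.00463086  0.31279927]
False [655.60590842 -27.70411981 166.75414654]
26.34806872367796 34.99855935573578 [ 1.73840599  5.21816044 -0.40079121]
186 False [655.27866711 -26.70085931 185.81654421] [ 2.04921644  4.97604357 -2.22623851] 26.71431132469249
210 False [655.29166174 -26.6767264  209.81168863] [ 2.40116245  5.57477634 -2.32887254] 26.757846251073744
230 False [655.28831163 -26.72390318 229.79805391] [ 2.77624326  5.50009162 -2.00656702] 26.69946659476734
255 False [655.26743643 -26.72581933 254.69864337] [ 1.92710695  5.33598092 -1.98016552] 26.569836451025846
26.5917
```

Run:
```python
from h import *
for z in(262,264,266,267,268,269,270,271,272,273,274):
    h=bot.line_to(L(85,1.5,z),speed=15,stop_force=25)
    F=bot.read_contact_force();print(z,h,bot.read_position()[2],np.round(F,1),bot.read_grip_width())
    if h or F[2]<-16:break
bot.sleep(.5);print(bot.read_t(),bot.read_position(),bot.read_contact_force())
im,d=shot('top','top3');ims,ds=shot('side','side3')
b=cv2.resize(ims[120:270,280:430,::-1],None,fx=4,fy=4,interpolation=cv2.INTER_CUBIC);cv2.imwrite('pics/c3.png',b)
P=cloud('side',ds)[150:215,395:445].reshape(-1,3);P=P[(P[:,2]>120)&(P[:,0]>690)];print(len(P),np.percentile(P[:,2],[10,50,90]) if len(P) else 0)
P=cloud('top',d)[60:135,300:365].reshape(-1,3);P=P[(P[:,2]>200)&(P[:,2]<290)&(P[:,0]>700)];print(len(P),np.percentile(P[:,2],[10,50,90]) if len(P) else 0)
```

```text
262 False 262.1960140419575 [ 1.3  3.1 -2. ] 26.64791628114306
264 False 264.2330079891867 [ 0.6  2.  -1.9] 26.75792037887169
266 False 265.94603772542365 [ 1.1  3.  -3.2] 26.520562115456908
267 False 265.97881615250145 [  3.2   2.2 -10. ] 26.85401953733828
268 False 266.02796773188487 [  6.6   1.4 -16.5] 27.013933621598326
28.7833 [655.24590098 -26.6933716  266.02607273] [  4.95960012   1.27243996 -16.64298727]
690 [123.67269728 253.75495526 255.98519952]
0 0
```

View pics/c3.png

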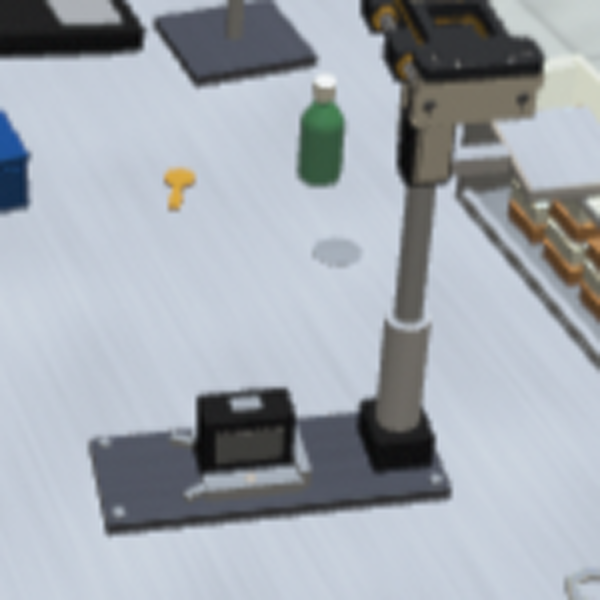

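The mast is fully up: the panel top reads 255 mm, as expected at the second stop, and it is holding against that stop with about 14 N. The battery is still home.

```bash
python3 -c "
from station import bot
print(bot.job_done())"
```

```text
the job is handed in; nothing more can be done
None
```

The battery is fully home in the shoe, and the arm is gripping the head with the button pressed and holding the mast at its second stop; I handed the job in at about 29 s.

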